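# Reset the fume extractor and open the solvent bottle

## Robot

A 7-joint arm with a two-finger parallel gripper is mounted at the origin on the work surface. World frame = base frame: x ahead of the robot, y to its left, z up, the work surface at z = 0. Lengths are in mm, angles in rad, forces in N, time in s.
With the tool pointing down it reaches from about 400 to 875 mm from the base axis. Payload 4.4 kg.
Tool frame: the origin (TCP) lies at the very end of the fingers, on their centre line; the grasp point (between the pads) lies 19 mm behind it; z points along the fingers, y is the line along which they close (so a half turn about z gives the same grasp; the last joint's range is limited). The gripper opens to 85 mm and grips with 20 to 120 N. Pads are 22 mm wide; open, the fingers measure 114 mm over their backs; the gripper's body (76 mm by 85 mm) begins 54 mm behind the grasp point. The pads swing forward as they close: fully open they stand 13 mm farther back than shut.
Start: joints at [-1.264, 0.628, 0.038, 1.517, -0.027, 0.996, -0.02], TCP at [236.723, 605.376, 231.313] pointing down, gripper open.
Joint ranges: [-3.06, 3.06], [-0.37, 2.12], [-1.25, 1.32], [0.18, 2.47], [-1.1, 4.24], [0.23, 1.98], [-2.94, 2.94]. Speed limits (rad/s): [2.57, 2.57, 3.14, 3.14, 3.14, 3.14, 3.14].

## Interface

Orientations are given as [roll, pitch, yaw] about the fixed x, y, z axes, in that order (R = Rz(yaw) Ry(pitch) Rx(roll)).
In Python, from cell import read_state, get_image, camera_info, finish_job gives the robot as it stands.
- The arm moves only by the tool play_rows, never from a script. Its argument "deltas" is one flat list of numbers, 7 for each row, row after row: the shift along the tool's x, y, z in mm, then the turn, a rotation vector about the tool's x, y, z in rad, then the opening, from 0 (shut) to 1 (fully open). In form: [dx, dy, dz, ax, ay, az, grip, dx, dy, dz, ax, ay, az, grip, ...]. A call has 1 to 10 rows; each row is the pose to reach, as a shift and turn from the pose commanded when the call began, along the tool's axes at that moment; what a row does not reach only later rows make up. A row lasts 1/8 s, in which the tool goes at most 62.5 mm and 10.7 degrees, less where a joint would pass 70% of its speed; a pose out of reach is approached as far as the arm can. A call with a gripper value outside its range is refused whole. The fingers move at their own pace and stop on an object; the grip force is fixed at half the most. Time passes only in rows, so rows that repeat a pose let the fingers close. It gives the time, the measured TCP pose, the force, the opening and the grip force at its end, in the units of the state.
- read_state(): the state, without advancing time (a new reading comes with each control period).
- get_image(name): name is "side" or "top" or "wrist"; returns the picture (384x512x3 uint8, red, green, blue); there is no depth.
- camera_info(name): a dict with "fx", "fy", "cx", "cy" (pixels), "T" (4x4, takes a point from camera to world coordinates). Camera axes: x right, y down, z forward; pixel columns grow to the right and rows downward; lengths in mm; the calibration is good to about 2 mm. A picture is of the moment at which its call begins: read the wrist's pose just before it. camera_info takes no time and is no camera call; for the wrist camera it gives the pose at the moment of the call.
- finish_job(): hands the job in; it is judged then, once.
The state is a dict: "clock": time; "qpos": joint angles; "qd": joint speeds; "tau": joint torques, N m; "eef_pos": TCP position; "tool_rot": TCP orientation; "force": force on the tool from outside, world axes, zero at the start; "torque": the same for the moment, N m; "width": finger opening in mm; "gripper_force": force on a finger pad.
Only numpy, scipy, OpenCV 4.12 (cv2) and the standard library are available. Lean on these libraries where they do the work, as an engineer would, in place of code of your own. Each camera call takes 0.05 s, during which the arm holds its last target. There are 200 camera calls.

## Task

Get the repair bench ready for cleaning a circuit board: first reset the fume extractor by pushing the red mushroom stop on its control box fully down, then, once it has sprung back up, turning its head clockwise as far as it goes. Then open the amber solvent bottle: press its white push-and-turn safety cap down, twist it anticlockwise while pressed until it comes free, and lift it off. Finish while still holding the cap, upright and still, straight above the bottle and about 5 to 10 cm clear of its mouth (do not put it down or let go), with the spool, multimeter and screw jar left where they are.

Things in the scene. Friction and masses are not known exactly. Their poses are not given: they have to be found in the camera images.
- bottle: Amber round solvent bottle, 76 mm diameter, held firmly in a steel bench bracket (110 mm square foot plate, 4 mm thick): it cannot move or turn. Origin at the centre of its underside on the bench, z up. The shoulder slopes in from 108 mm height to the neck at 136 mm; the neck is 22 mm in diameter, with ledges out to 20 mm from the axis that catch the cap's lugs.
- cap: White ribbed round safety cap, loose, 51 to 52 mm outside diameter, 34 mm tall, 30 g. Origin at the centre of its lower rim, z up; seated, the rim is 152.5 mm above the bench, on the bottle's axis (2 mm sideways play), x along the bottle's x within 0.1 rad. Grip it round its sides from above, fingertips at most 8 mm below the rim. Lifted 30 mm it is clear of neck and plug.
- cap_top (a point): Centre of the cap's top face (blue arrow), 34 mm above its rim. The cap is locked until pushed down 4.5 mm against a spring (6 N); its firm bottom is at 8 mm (8 N). Kept down, about 6.5 mm, it turns anticlockwise seen from above; from 0.75 rad (43 degrees) it can be lifted straight up; a solid stop ends the turn at about 1.35 rad. 0.85 to 1.2 rad is a good turn.
- mouth (a point): Centre of the bottle's rigid mouth, on its axis, 173.5 mm above the bench.
- cap_spring (a joint): Grey spring plug (17 mm diameter) in the bottle's mouth under the cap: how far it is pushed down, m. 0 = up (its top 181.5 mm above the bench, touching the inside of the cap's top), 0.008 = cap at its firm bottom. 3 N to start, 600 N/m.
- stop_top (a point): Centre of the top face of the red mushroom stop, on its turning axis; z up. The round head is 40 mm in diameter and 18 mm thick, its top 98 mm above the bench when up; the open space under the head, to the yellow plate, is 26 mm high when up (the black collar and stem there are 34 mm in diameter at most). It is on top of the control box.
- stop_stem (a joint): How far the mushroom is pressed, m: 0 = up, 0.007 = fully down. Spring: 3 N to start, about 7 N fully down; it springs back when let go.
- stop_head (a joint): Turn of the mushroom head, rad, growing clockwise seen from above; starts between 0 and 0.15, mechanical stop at 1.2. Light friction (0.03 N m), stays where it is left. A white line on the head shows the turn.
- stop_box: Grey control box of the fume extractor, fixed to the bench, 120 x 100 mm and 50 mm high with a yellow plate on top (top of the plate at 54 mm); origin at the centre of its underside; the mushroom stands in the middle of its top.
- spool: Bystander: aluminium solder spool standing upright, 54 mm diameter, 40 mm high; origin at the centre of its underside. Leave it alone.
- multimeter: Bystander: yellow multimeter lying flat, 150 (its x) x 78 x 34 mm, origin at the centre of its underside. Leave it alone.
- screw_jar: Bystander: small clear jar with black lid, 56 mm diameter, 60 mm high; origin at the centre of its underside. Leave it alone.
Not all that is in view belongs to the job. Leave any pink look-alike of the cap alone. There is more than one size of the stop_box; the job needs the larger.

How it is judged:
By the outcome, as a careful person would: the job done as asked, in the order asked, and still so for the second after the job is handed in, while the arm keeps its last pose, push and grip.
It also fails if it takes over 58 s, if anything falls off the work surface, if the arm or the gripper's body presses on something with over 40 N, if the wrist force passes 120 N, or if a joint passes its speed limit or range.

## Working session

There is one attempt and no reset: what is moved stays moved. The work goes in short steps, Python scripts to look and compute and a tool call to move; the robot and the scene stay as the last step left them, time stands still between calls to the robot, and variables do not carry over. Pictures are saved under pics/ and viewed, at most 10 in all, crops included, and the job is handed in when it is done.

Besides the shell and the picture viewer there is one more tool, called after "Emit:" in YAML: its name, and indented under it one key for each argument. play_rows: Moves the arm, as the interface text tells. Its arguments: {"type":"object","properties":{"deltas":{"type":"array"}},"required":["deltas"]}

```bash
mkdir -p pics; cat > h.py <<'E'
import numpy as np, cv2
from cell import read_state, get_image, camera_info, finish_job
def snap(n,f):
    im=get_image(n); cv2.imwrite(f'pics/{f}.png',im[:,:,::-1]); return im
def px2w(n,u,v,z):
    c=camera_info(n); T=np.array(c['T']); d=T[:3,:3]@np.array([(u-c['cx'])/c['fx'],(v-c['cy'])/c['fy'],1]); o=T[:3,3]
    return o+d*(z-o[2])/d[2]
def w2px(n,p):
    c=camera_info(n); T=np.array(c['T']); q=T[:3,:3].T@(np.array(p)-T[:3,3]); return q[0]/q[2]*c['fx']+c['cx'],q[1]/q[2]*c['fy']+c['cy']
E
python3 - <<'E'
from h import *
a=snap('top','top0'); b=snap('side','side0')
s=read_state(); print(s)
for n in('top','side'): print(n,np.round(camera_info(n)['T'],3).tolist(),camera_info(n)['fx'])
E
```

```text
{'clock': 0.1, 'qpos': array([-1.26382694,  0.62924795,  0.03844953,  1.51823997, -0.0270086 ,
        0.99630079, -0.01997847]), 'qd': array([ 6.18710227e-05, -2.63273612e-03,  2.22607404e-04, -3.09229858e-03,
        1.64832365e-03, -3.18664712e-04,  2.76221981e-04]), 'tau': array([ 3.44709872e-03, -5.64533043e+01,  1.23099234e+00, -1.93969667e+01,
        1.14282203e-02,  5.46499083e-03, -8.86855219e-06]), 'eef_pos': array([236.50018982, 604.86376825, 230.49378065]), 'tool_rot': array([-3.13991461e+00,  1.15049826e-05,  2.76883691e+00]), 'force': array([-0.46949325, -0.63146451, -0.24473726]), 'torque': array([-0.00188785,  0.0159766 , -0.00227661]), 'gripper_force': 0.0, 'width': 84.97812710836322}
top [[0.04, -0.978, 0.203, 215.315], [-0.999, -0.039, 0.011, -13.415], [-0.003, -0.203, -0.979, 1628.694], [0.0, 0.0, 0.0, 1.0]] 463.23120242496344
side [[0.813, -0.388, 0.435, -169.191], [-0.583, -0.55, 0.598, -988.196], [0.007, -0.74, -0.673, 1217.888], [0.0, 0.0, 0.0, 1.0]] 493.44573593992993
```

View pics/top0.png

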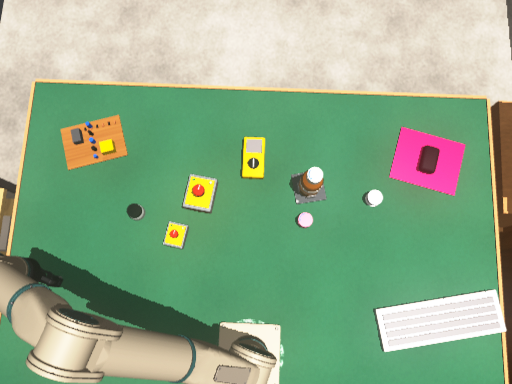

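View pics/side0.png

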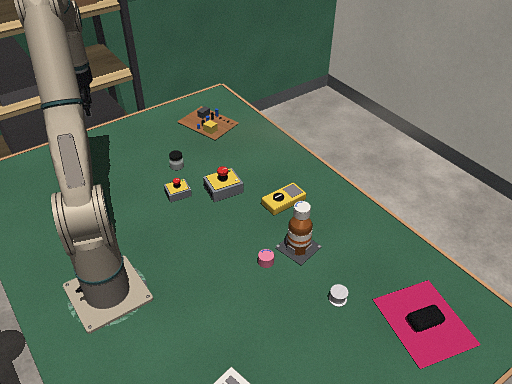

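Top view candidates:
- Stops: large box with mushroom (198,190), small box (176,235). I choose the larger.
- Caps: white cap on the amber bottle (315,173), pink look-alike (305,220), white/silver spool (374,198). I choose the one on the bottle.

The multimeter is at (254,158) and the screw jar at (136,211).

```bash
python3 - <<'E'
from h import *
from scipy.optimize import least_squares
ims={n:cv2.imread(f'pics/{n}0.png')[:,:,::-1].astype(int) for n in('top','side')}
def blob(n,box,f):
    u0,u1,v0,v1=box; c=ims[n][v0:v1,u0:u1]; m=f(c).astype(np.uint8)
    k,l,st,ce=cv2.connectedComponentsWithStats(m); i=1+np.argmax(st[1:,4]); return ce[i]+[u0,v0],st[i]
red=lambda c:(c[...,0]>130)&(c[...,1]<70)&(c[...,2]<80)
white=lambda c:(c.min(-1)>150)
yel=lambda c:(c[...,0]>150)&(c[...,2]<90)
R={}
for nm,n,b,f in[('stop','top',(185,212,177,203),lambda c:(c[...,0]>110)&(c[...,1]<90)),('stop','side',(212,236,164,182),lambda c:(c[...,0]>110)&(c[...,1]<90)),('cap','top',(303,328,163,186),white),('cap','side',(292,314,198,216),white)]:
    ce,st=blob(n,b,f); R[nm,n]=ce; print(nm,n,ce,st)
for nm,z in(('stop',90),('cap',172)):
    for n in('top','side'): print(nm,n,px2w(n,*R[nm,n],z).round(1))
    g=lambda p:np.concatenate([np.array(w2px(n,p))-R[nm,n] for n in('top','side')])
    r=least_squares(g,[600,0,100]); print('tri',r.x.round(1),r.fun.round(2))
t=ims['top'][:,:,::-1].astype(np.uint8); s=ims['side'][:,:,::-1].astype(np.uint8)
z=lambda c:cv2.resize(c,(400,300),interpolation=3)
cv2.imwrite('pics/crop.png',np.vstack([np.hstack([z(t[155:215,160:240]),z(t[155:215,280:360])]),np.hstack([z(s[150:210,185:265]),z(s[195:255,260:340])])]))
ce,st=blob('top',(178,222,170,216),yel); 
m=yel(ims['top'][170:216,178:222]).astype(np.uint8)|red(ims['top'][170:216,178:222]).astype(np.uint8)
cs,_=cv2.findContours(m,0,2); q=cv2.boxPoints(cv2.minAreaRect(max(cs,key=len)))+[178,170]
print(np.array([px2w('top',*p,54) for p in q]).round(0))
E
```

```text
stop top [198.01149425 190.66666667] [ 8  8 11 11 87]
stop side [222.07692308 170.12307692] [ 5  2 11 10 65]
cap top [314.62735849 174.22169811] [  4   3  17  17 212]
cap side [302.51079137 206.67625899] [  2   3  17  13 139]
stop top [534.9 196.4  90. ]
stop side [536.8 195.6  90. ]
tri [535.8 196.   89.9] [ 0.13 -0.26 -0.3   0.07]
cap top [ 587.1 -188.7  172. ]
cap side [ 592.  -181.8  172. ]
tri [ 585.5 -188.   180.1] [ 0.08 -0.15 -0.16  0.05]
[[497. 245.  54.]
 [593. 233.  54.]
 [579. 148.  54.]
 [483. 161.  54.]]
```

View pics/crop.png

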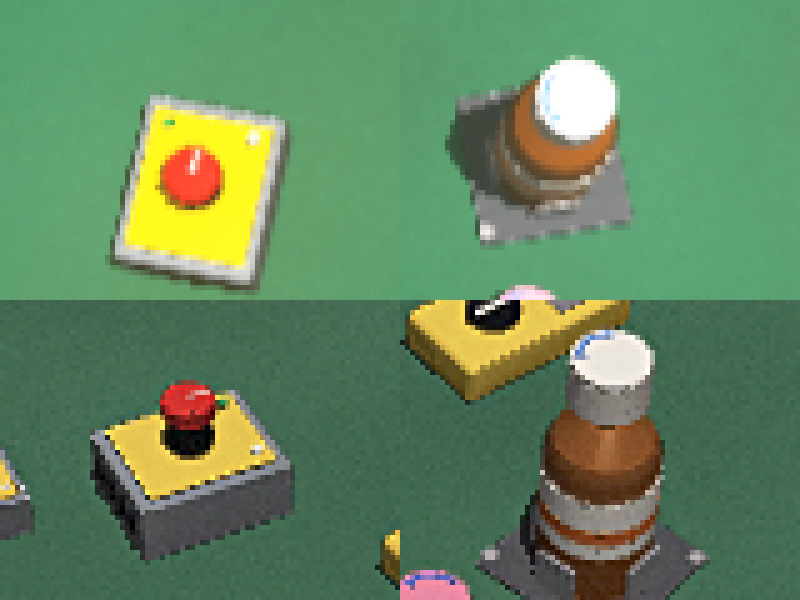

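Crop: the large yellow-topped box with the red mushroom, white line pointing roughly up-image, and the white cap with the blue arrow on the amber bottle are both confirmed. The triangulated heights (90 and 180 mm) agree with the description. Next I move above the stop with the fingers shut.

Emit:
play_rows:
  deltas: [-43,-27,0,0,0,0,0,-91,-58,0,0,0,0,0,-139,-88,0,0,0,0,0,-187,-119,0,0,0,0,0,-235,-149,0,0,0,0,0,-283,-180,0,0,0,0,0,-331,-210,10,0,0,0,0,-379,-241,20,0,0,0,0,-410,-260,30,0,0,0,0,-427,-272,30,0,0,0,0]

```text
clock: 1.35
eef_pos: [535.7, 194.1, 200.3]
tool_rot: [-3.14, -0.001, 2.766]
force: [-0.3, -0.5, -0.0]
width: 0.3
gripper_force: 0.0
```

```bash
cat >> h.py <<'E'
def R(s): 
    from scipy.spatial.transform import Rotation
    return Rotation.from_euler('xyz',s['tool_rot']).as_matrix()
def to(p):
    s=read_state(); print('eef',s['eef_pos'].round(1),'rot',s['tool_rot'].round(3),'clk',s['clock'],'F',s['force'].round(1),'T',s['torque'].round(2),'w',round(s['width'],1),'q',s['qpos'].round(2))
    print('delta',(R(s).T@(np.array(p)-s['eef_pos'])).round(1))
E
python3 - <<'E'
from h import *
to([535.8,196,98]); im=snap('wrist','w1'); print(w2px('wrist',[535.8,196,98]),np.round(camera_info('wrist')['T'],2).tolist())
m=((im[...,0]>110)&(im[...,1]<60)&(im[...,2]<60)).astype(np.uint8)
k,l,st,ce=cv2.connectedComponentsWithStats(m);i=1+np.argmax(st[1:,4]);print(st[i],ce[i])
E
```

```text
eef [535.7 194.1 200.3] rot [-3.140e+00 -1.000e-03  2.766e+00] clk 1.35 F [-0.3 -0.5 -0. ] T [-0.01  0.02  0.04] w 0.3 q [-0.43  0.55  0.05  1.78 -0.03  0.81  0.83]
delta [  0.5   2.  102.3]
(np.float64(263.7119799487708), np.float64(186.3894294109987)) [[0.37, 0.89, 0.27, 469.78], [0.93, -0.35, -0.11, 218.1], [-0.0, 0.29, -0.96, 343.57], [0.0, 0.0, 0.0, 1.0]]
[ 236  167   50   49 1678] [260.19249106 190.16984505]
```

View pics/w1.png

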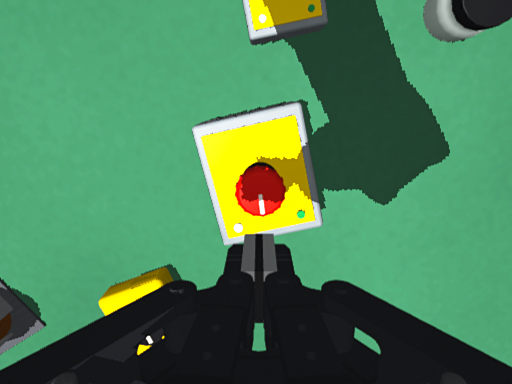

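The wrist view shows the red head at about (261,191), with its white line pointing toward the fingers (262,205). The predicted pixel for the head is (264,186), so I refine the position and press.

```bash
python3 - <<'E'
from h import *
for z in (90,94,98): print(px2w('wrist',261,191.3,z).round(1))
to([535.8,196,98])
E
```

```text
[541.  191.8  90. ]
[539.9 192.2  94. ]
[538.7 192.6  98. ]
eef [537.3 192.2 200.9] rot [-3.139e+00  1.000e-03  2.764e+00] clk 1.4 F [ 1.7 -2.   0.9] T [-0.18 -0.13  0.01] w -0.3 q [-0.43  0.55  0.05  1.78 -0.03  0.81  0.83]
delta [  3.    3.2 102.9]
```

Emit:
play_rows:
  deltas: [1.5,2.5,40,0,0,0,0,1.5,2.5,80,0,0,0,0,1.5,2.5,97,0,0,0,0,1.5,2.5,101,0,0,0,0,1.5,2.5,104,0,0,0,0,1.5,2.5,107,0,0,0,0,1.5,2.5,110,0,0,0,0,1.5,2.5,112,0,0,0,0,1.5,2.5,112,0,0,0,0]

```text
clock: 2.52
eef_pos: [535.7, 200.2, 91.0]
tool_rot: [3.139, 0.002, 2.769]
force: [-2.1, 1.4, 10.7]
width: 0.2
gripper_force: 5.4
```

Emit:
play_rows:
  deltas: [0,0,1,0,0,0,0,0,0,2,0,0,0,0,0,0,2,0,0,0,0]

```text
clock: 2.9
eef_pos: [535.8, 200.4, 90.7]
tool_rot: [3.139, 0.002, 2.769]
force: [-5.9, -0.3, 24.4]
width: 0.3
gripper_force: 12.3
```

The stop is at its firm bottom. I rise, open and let the arm settle, then measure again.

Emit:
play_rows:
  deltas: [0,0,-10,0,0,0,0,0,0,-40,0,0,0,1,0,0,-70,0,0,0,1,0,0,-70,0,0,0,1,0,0,-70,0,0,0,1,0,0,-70,0,0,0,1,0,0,-70,0,0,0,1,0,0,-70,0,0,0,1]

```text
clock: 3.9
eef_pos: [534.6, 199.3, 156.8]
tool_rot: [-3.141, -0.001, 2.769]
force: [0.1, -0.1, -0.0]
width: 85.3
gripper_force: 0.0
```

```bash
python3 - <<'E'
from h import *
to([536,196,98]); C={k:np.array(v) for k,v in camera_info('wrist').items()}
im=snap('wrist','w2')
m=((im[...,0]>80)&(im[...,1]<60)&(im[...,2]<60)).astype(np.uint8)
k,l,st,ce=cv2.connectedComponentsWithStats(m);i=1+np.argmax(st[1:,4]);print(st[i],ce[i])
# silhouette model fit: outline of head (z 80..98, r20)
u0,v0,w,h=st[i][:4]
from scipy.optimize import least_squares
a=np.linspace(0,2*np.pi,60)
def bb(x,y):
    P=np.array([[x+20*np.cos(t),y+20*np.sin(t),z] for z in(80,98) for t in a])
    q=(P-C['T'][:3,3])@C['T'][:3,:3]; u=q[:,0]/q[:,2]*C['fx']+C['cx']; v=q[:,1]/q[:,2]*C['fy']+C['cy']
    return np.array([u.min(),u.max(),v.min(),v.max()])
r=least_squares(lambda p:bb(*p)-[u0-.5,u0+w-.5,v0-.5,v0+h-.5],[536,196],diff_step=1e-4); print(r.x.round(1),r.fun.round(1))
to([*r.x,66])
E
```

```text
eef [534.6 199.3 156.8] rot [-3.141e+00 -1.000e-03  2.769e+00] clk 3.9 F [ 0.1 -0.1 -0. ] T [ 0.04 -0.06 -0.02] w 85.3 q [-0.43  0.61  0.04  1.82 -0.04  0.72  0.83]
delta [-2.5 -2.5 58.8]
[ 224  183   60   60 2584] [253.17027864 211.61106811]
[538.1 193.5] [-0.5  0.5 -2.1  2.2]
eef [534.7 199.3 156.9] rot [-3.141e+00 -1.000e-03  2.769e+00] clk 3.95 F [-0.   0.4 -0.4] T [-0.03 -0.05 -0.  ] w 85.2 q [-0.43  0.61  0.04  1.82 -0.04  0.72  0.83]
delta [-5.3 -4.1 90.9]
```

View pics/w2.png

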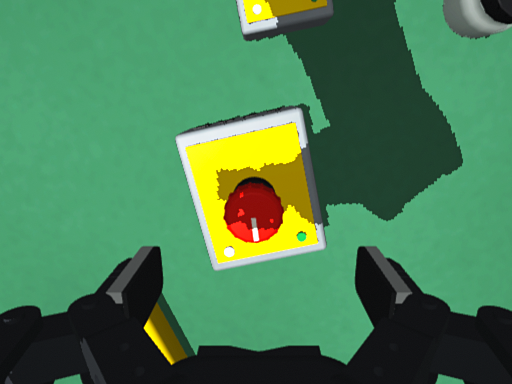

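The wrist view shows the head sprung back up at (253,212), and the fingers (about 160 and 357) straddle it. I go down and grip.

Emit:
play_rows:
  deltas: [-4,-3.5,30,0,0,0,1,-4,-3.5,60,0,0,0,1,-4,-3.5,85,0,0,0,1,-4,-3.5,90,0,0,0,0.6,-4,-3.5,90,0,0,0,0,-4,-3.5,90,0,0,0,0,-4,-3.5,90,0,0,0,0,-4,-3.5,90,0,0,0,0,-4,-3.5,90,0,0,0,0]

```text
clock: 5.08
eef_pos: [537.7, 194.4, 67.7]
tool_rot: [3.141, 0.001, 2.768]
force: [-0.0, -3.0, 2.1]
width: 38.0
gripper_force: 59.7
```

Emit:
play_rows:
  deltas: [0,0,0,0,0,0.13,0,0,0,0,0,0,0.26,0,0,0,0,0,0,0.39,0,0,0,0,0,0,0.52,0,0,0,0,0,0,0.65,0,0,0,0,0,0,0.78,0,0,0,0,0,0,0.91,0,0,0,0,0,0,1.02,0,0,0,0,0,0,1.02,0]

```text
clock: 6.2
eef_pos: [538.5, 194.8, 67.6]
tool_rot: [3.139, 0.001, 1.75]
force: [1.2, -1.5, 2.3]
width: 37.9
gripper_force: 59.8
```

```bash
python3 - <<'E'
from h import *
to([537,194.5,66])
E
```

```text
eef [538.5 194.8  67.6] rot [3.139e+00 1.000e-03 1.750e+00] clk 6.2 F [ 1.2 -1.5  2.3] T [-0.36 -0.39 -0.05] w 37.9 q [-0.59  0.77  0.3   1.88 -0.4   0.55  0.15]
delta [-0.1 -1.5  1.6]
```

Emit:
play_rows:
  deltas: [0,0,0,0,0,0.06,0,0,0,0,0,0,0.12,0,0,0,0,0,0,0.18,0,0,0,0,0,0,0.18,0]

```text
clock: 6.7
eef_pos: [538.6, 196.0, 67.7]
tool_rot: [3.139, -0.001, 1.573]
force: [3.3, 1.3, 2.9]
width: 37.9
gripper_force: 61.2
```

```bash
python3 - <<'E'
from h import *
to([537,194.5,66])
E
```

```text
eef [538.6 196.   67.7] rot [ 3.139e+00 -1.000e-03  1.573e+00] clk 6.7 F [3.3 1.3 2.9] T [ 0.1  -0.59  0.51] w 37.9 q [-0.61  0.77  0.34  1.88 -0.46  0.57  0.03]
delta [-1.4 -1.6  1.7]
```

Emit:
play_rows:
  deltas: [0,0,0,0,0,0.05,0,0,0,0,0,0,0.1,0,0,0,0,0,0,0.1,0]

```text
clock: 7.08
eef_pos: [538.6, 195.1, 67.6]
tool_rot: [3.139, -0.001, 1.465]
force: [5.6, 2.2, 2.4]
width: 38.1
gripper_force: 59.6
```

```bash
python3 - <<'E'
from h import *
to([537,194.5,66])
E
```

```text
eef [538.6 195.1  67.6] rot [ 3.139e+00 -1.000e-03  1.465e+00] clk 7.075 F [5.6 2.2 2.4] T [ 0.43 -1.09  0.11] w 38.1 q [-0.63  0.78  0.37  1.88 -0.49  0.57 -0.04]
delta [-0.8 -1.5  1.6]
```

Total turn is 1.30 rad, past the stop's 1.2, so the grip slipped at the end. I open, rise and check the white line.

Emit:
play_rows:
  deltas: [0,0,0,0,0,0,1,0,0,0,0,0,0,1,0,0,0,0,0,0,1,0,0,-30,0,0,0,1,0,0,-80,0,0,0,1,0,0,-130,0,0,0,1,0,0,-180,0,0,0,1,0,0,-190,0,0,0,1,0,0,-190,0,0,0,1]

```text
clock: 8.2
eef_pos: [536.9, 194.8, 257.3]
tool_rot: [-3.141, -0.001, 1.469]
force: [-0.3, -0.6, -0.7]
width: 85.7
gripper_force: 0.0
```

```bash
python3 - <<'E'
from h import *
to([586,-188,260]); im=snap('wrist','w3')
c=np.array(w2px('wrist',[538,194.5,98])).astype(int); print(c)
x=max(c[0]-60,0); y=max(c[1]-50,0)
cv2.imwrite('pics/w3c.png',cv2.resize(im[y:y+100,x:x+130,::-1],None,fx=4,fy=4,interpolation=3)); 
m=((im[...,0]>80)&(im[...,1]<60)&(im[...,2]<60)).astype(np.uint8)
k,l,st,ce=cv2.connectedComponentsWithStats(m);i=1+np.argmax(st[1:,4]);print(st[i],ce[i],x,y)
E
```

```text
eef [536.9 194.8 257.3] rot [-3.141e+00 -1.000e-03  1.469e+00] clk 8.2 F [-0.3 -0.6 -0.7] T [-0.05 -0.02  0.04] w 85.7 q [-0.75  0.54  0.54  1.72 -0.33  0.98 -0.18]
delta [-375.8   87.9   -2.9]
[260 172]
[ 90  92  28  29 560] [103.02857143 105.88928571] 200 122
```

View pics/w3c.png

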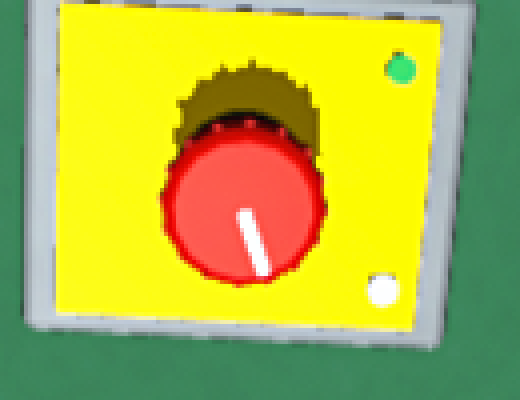

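The crop shows the white line turned from about 2° to about 69° (1.2 rad) clockwise from the dotted edge, so the head is at its stop and up. On to the cap.

Emit:
play_rows:
  deltas: [-30,7,0,0,0,0,1,-75,17,0,0,0,0,1,-125,29,0,0,0,0,1,-175,41,0,0,0,0,1,-225,53,0,0,0,0,1,-275,64,0,0,0,0,1,-320,75,0,0,0,0,1,-355,83,0,0,0,0,1,-374,88,0,0,0,0,1,-376,88,0,0,0,0,1]

```text
clock: 9.5
eef_pos: [585.8, -189.0, 256.0]
tool_rot: [-3.139, -0.0, 1.467]
force: [-0.4, 0.5, -0.3]
width: 85.6
gripper_force: 0.0
```

Emit:
play_rows:
  deltas: [0,0,0,0,0,0,1,0,0,0,0,0,0,1,0,0,0,0,0,0,1]

```text
clock: 9.88
eef_pos: [586.8, -187.0, 257.4]
tool_rot: [3.141, -0.001, 1.471]
force: [-0.8, 0.5, -0.1]
width: 85.5
gripper_force: 0.0
```

```bash
python3 - <<'E'
from h import *
to([586,-188,186.5]); C={k:np.array(v) for k,v in camera_info('wrist').items()}
im=snap('wrist','w4'); print(w2px('wrist',[586,-188,186.5]))
m=(im.min(-1)>170).astype(np.uint8)
k,l,st,ce=cv2.connectedComponentsWithStats(m)
for i in range(1,k):
    if st[i,4]>400: print(st[i],ce[i],[px2w('wrist',*ce[i],z).round(1).tolist() for z in(186.5,)])
E
```

```text
eef [ 586.8 -187.   257.4] rot [ 3.141e+00 -1.000e-03  1.471e+00] clk 9.875 F [-0.8  0.5 -0.1] T [-0.01 -0.01  0.  ] w 85.5 q [-0.05  0.6   0.53  1.6  -0.34  1.04  0.47]
delta [-1.1 -0.7 70.9]
(np.float64(257.6426278812138), np.float64(203.35836799976013))
[ 125  141   45   44 1459] [146.69294037 163.24811515] [[515.7, -152.8, 186.5]]
[ 219  175   74   67 3622] [255.04859194 209.83517394] [[583.7, -192.5, 186.5]]
[ 228  316   40   35 1041] [247.72814601 334.58309318] [[567.5, -294.5, 186.5]]
```

View pics/w4.png

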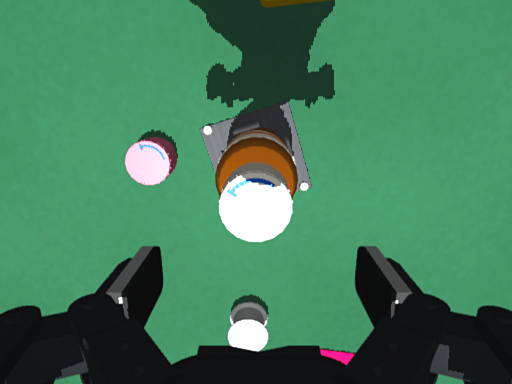

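The wrist view shows the white cap's top disc at about (256,206), diameter 74 px, between the fingers. The pink cap (150,160) and the spool (248,335) are clear. I go down and grip.

Emit:
play_rows:
  deltas: [-2.5,-1.5,10,0,0,0,1,-2.5,-1.5,40,0,0,0,1,-2.5,-1.5,75,0,0,0,1,-2.5,-1.5,100,0,0,0,1,-2.5,-1.5,110,0,0,0,1,-2.5,-1.5,110,0,0,0,1]

```text
clock: 10.68
eef_pos: [584.4, -190.7, 146.8]
tool_rot: [-3.14, -0.0, 1.469]
force: [0.7, 0.3, -0.2]
width: 85.3
gripper_force: 0.0
```

Emit:
play_rows:
  deltas: [0,0,0,0,0,0,0.7,0,0,0,0,0,0,0,0,0,0,0,0,0,0,0,0,0,0,0,0,0,0,0,0,0,0,0,0,0]

```text
schema error: expected a multiple of 7 numbers
```

Emit:
play_rows:
  deltas: [0,0,0,0,0,0,0.7,0,0,0,0,0,0,0,0,0,0,0,0,0,0,0,0,0,0,0,0,0,0,0,0,0,0,0,0]

```text
clock: 11.3
eef_pos: [585.2, -190.9, 147.8]
tool_rot: [3.14, 0.0, 1.469]
force: [-0.5, -0.4, 2.6]
width: 50.0
gripper_force: 61.9
```

```bash
python3 - <<'E'
from h import *
to([585,-189.3,146])
E
```

```text
eef [ 585.2 -190.9  147.8] rot [3.14  0.    1.469] clk 11.3 F [-0.5 -0.4  2.6] T [-0.    0.01  0.  ] w 50.0 q [-0.01  0.72  0.46  1.71 -0.42  0.81  0.54]
delta [ 1.6 -0.4  1.8]
```

Emit:
play_rows:
  deltas: [0,0,2,0,0,0,0,0,0,4,0,0,0,0,0,0,6,0,0,0,0,0,0,7,0,0,0,0,0,0,7,0,0,0,0]

```text
clock: 11.92
eef_pos: [585.3, -190.9, 140.7]
tool_rot: [3.14, 0.0, 1.469]
force: [-0.0, 0.4, 7.0]
width: 49.7
gripper_force: 62.5
```

7 N, about 6.7 mm down. I turn anticlockwise.

Emit:
play_rows:
  deltas: [0,0,0,0,0,-0.1,0,0,0,0,0,0,-0.2,0,0,0,0,0,0,-0.3,0,0,0,0,0,0,-0.4,0,0,0,0,0,0,-0.5,0]

```text
clock: 12.55
eef_pos: [585.5, -190.6, 140.8]
tool_rot: [3.14, 0.001, 1.972]
force: [0.7, 1.2, 7.1]
width: 49.7
gripper_force: 62.3
```

```bash
python3 - <<'E'
from h import *
to([585,-189.3,146])
E
```

```text
eef [ 585.5 -190.6  140.8] rot [3.140e+00 1.000e-03 1.972e+00] clk 12.55 F [0.7 1.2 7.1] T [ 0.08  0.03 -0.02] w 49.7 q [ 0.08  0.71  0.31  1.71 -0.29  0.77  0.93]
delta [ 1.4  0.1 -5.2]
```

Emit:
play_rows:
  deltas: [0,0,0,0,0,-0.1,0,0,0,0,0,0,-0.2,0,0,0,0,0,0,-0.3,0,0,0,0,0,0,-0.4,0,0,0,0,0,0,-0.5,0,0,0,0,0,0,-0.53,0,0,0,0,0,0,-0.53,0]

```text
clock: 13.42
eef_pos: [585.5, -190.6, 140.8]
tool_rot: [3.14, 0.001, 2.499]
force: [0.6, 0.6, 7.5]
width: 50.1
gripper_force: 62.3
```

```bash
python3 - <<'E'
from h import *
to([585,-189.3,146])
E
```

```text
eef [ 585.5 -190.6  140.8] rot [3.140e+00 1.000e-03 2.499e+00] clk 13.425 F [0.6 0.6 7.5] T [ 0.06 -0.03 -0.03] w 50.1 q [ 0.17  0.69  0.16  1.71 -0.15  0.75  1.33]
delta [ 1.2  0.8 -5.2]
```

Emit:
play_rows:
  deltas: [0,0,-3,0,0,0,0,0,0,-6,0,0,0,0,0,0,-10,0,0,0,0,0,0,-13,0,0,0,0]

```text
clock: 13.92
eef_pos: [583.8, -190.3, 152.7]
tool_rot: [-3.141, -0.002, 2.499]
force: [0.2, -0.6, -0.0]
width: 49.7
gripper_force: 62.0
```

Emit:
play_rows:
  deltas: [0,0,-5,0,0,0,0,0,0,-15,0,0,0,0,0,0,-30,0,0,0,0,0,0,-50,0,0,0,0,0,0,-70,0,0,0,0,0,0,-85,0,0,0,0,0,0,-91,0,0,0,0,0,0,-91,0,0,0,0,0,0,-91,0,0,0,0,0,0,-91,0,0,0,0]

```text
clock: 15.18
eef_pos: [584.4, -190.5, 243.5]
tool_rot: [-3.141, -0.001, 2.499]
force: [-0.6, -0.4, -0.1]
width: 50.2
gripper_force: 62.0
```

```bash
python3 - <<'E'
from h import *
to([585,-189.5,244]); a=snap('side','s5')
s=read_state();print(s['qd'].round(3))
b=get_image('top')
cv2.imwrite('pics/s5c.png',np.hstack([cv2.resize(a[120:270,220:370,::-1],(400,400)),cv2.resize(b[120:260,100:400,::-1],(400,400))]))
E
```

```text
eef [ 584.4 -190.5  243.5] rot [-3.141e+00 -1.000e-03  2.499e+00] clk 15.175 F [-0.6 -0.4 -0.1] T [ 0.03  0.   -0.  ] w 50.2 q [ 0.15  0.57  0.19  1.61 -0.12  0.97  1.31]
delta [ 0.1  1.2 -0.5]
[ 0.    -0.002 -0.    -0.002  0.001  0.002 -0.   ]
```

View pics/s5c.png

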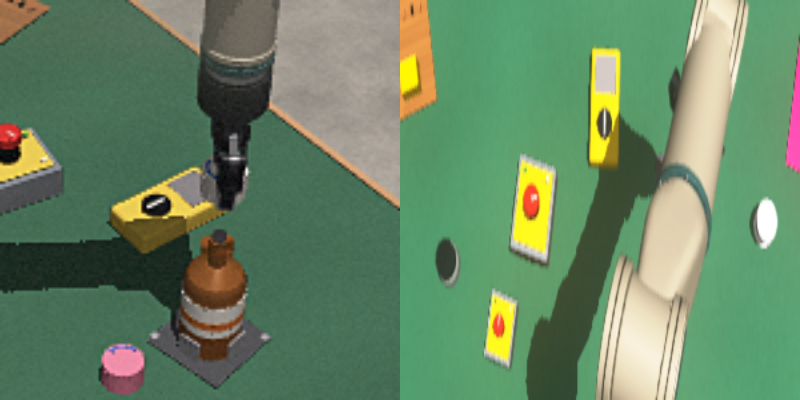

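The picture shows the bare neck with its plug at (220,238), the cap held in the fingers above it at (230,185), and the bystanders in place. I hand in.

```bash
python3 -c "
from cell import finish_job; print(finish_job())"
```

```text
the job is handed in; nothing more can be done
None
```

The job is handed in at about 15 s: the stop was pushed fully down, sprang back and was turned clockwise to its end stop, and the cap was unlocked and is held about 75 mm above the bottle's mouth, with the spool, multimeter and screw jar left in place.

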